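Seat the serving tray on its turntable studs

ROBOT

A 6-joint arm with a two-finger parallel gripper is mounted at the origin on the work surface. World frame = base frame: x ahead of the robot, y to its left, z up, the work surface at z = 0. Lengths are in m, angles in rad, forces in N, time in s.
With the tool pointing down it reaches from about 0.375 to 0.975 m from the base axis. Payload 3.8 kg.
Tool frame: the origin (TCP) lies at the very end of the fingers, on their centre line; the grasp point (between the pads) lies 19 mm behind it; z points along the fingers, y is the line along which they close (so a half turn about z gives the same grasp; the last joint's range is limited). The gripper opens to 85 mm and grips with 20 to 120 N. Pads are 22 mm wide; open, the fingers measure 114 mm over their backs; the gripper's body (76 mm by 85 mm) begins 54 mm behind the grasp point. The pads swing forward as they close: fully open they stand 13 mm farther back than shut.
Start: joints at [1.087, 0.264, 1.604, -0, 1.274, -0.037], TCP at [0.292, 0.609, 0.231] pointing down, gripper open.
Joint ranges: [-2.63, 2.63], [-0.94, 2.18], [0.31, 2.57], [-1.31, 4.45], [0, 2.66], [-2.55, 2.55]. Speed limits (rad/s): [2.57, 2.57, 3.14, 3.14, 3.14, 3.14].

INTERFACE

Orientations are given as a rotation vector (axis times angle).
In Python, from workcell import read_state, read_camera, calibration, finish_job gives the robot as it stands.
- The arm moves only by the tool step_arm, never from a script. Its argument "commands" is a list of rows, each an object of numbers: "fingers": the gripper's target within -1 to 1 (shut at 1, half-way at 0, fully open at -1); "dx", "dy", "dz": the shift along the tool's x, y, z in m; "roll": the turn about the tool's z in degrees. In form: [{"fingers": .., "dx": .., "dy": .., "dz": .., "roll": ..}, ...]. A call has 1 to 8 rows; each row is the pose to reach, as a shift and turn from the pose commanded when the call began, along the tool's axes at that moment; what a row does not reach only later rows make up. A row lasts 1/8 s, in which the tool goes at most 62.5 mm and 10.7 degrees, less where a joint would pass 70% of its speed; a pose out of reach is approached as far as the arm can. A call with a gripper value outside its range is refused whole. The fingers move at their own pace and stop on an object; "squeeze" is the grip in N (left out, the last holds). Time passes only in rows, so rows that repeat a pose let the fingers close. It gives the time, the measured TCP pose, the force, the opening and the grip force at its end, in the units of the state.
- read_state(): the state, without advancing time (a new reading comes with each control period).
- read_camera(name): name is "side" or "top" or "wrist"; returns (picture, depth): 384x512x3 uint8, blue, green, red; 384x512 float32, m along the optical axis (not along the pixel's ray), 0 where there is no reading.
- calibration(name): a dict with "intrinsics" (3x3 intrinsics, pixels), "world_to_cam" (4x4, takes a point from world to camera coordinates). Camera axes: x right, y up, looking along -z (the intrinsics and any distortion apply to the point x, -y, -z); pixel columns grow to the right and rows downward; lengths in m; the calibration is good to about 2 mm. A picture is of the moment at which its call begins: read the wrist's pose just before it. calibration takes no time and is no camera call; for the wrist camera it gives the pose at the moment of the call.
- finish_job(): hands the job in; it is judged then, once.
The state is a dict: "time": time; "q": joint angles; "joint_vel": joint speeds; "joint_torque": joint torques, N m; "tool_pos": TCP position; "tcp_rot": TCP orientation; "wrist_force": force on the tool from outside, world axes, zero at the start; "torque": the same for the moment, N m; "width": opening from 0.0 (shut) to 1.0 (fully open); "grip_force": force on a finger pad.
Only numpy, scipy, OpenCV 4.12 (cv2) and the standard library are available. Lean on these libraries where they do the work, as an engineer would, in place of code of your own. Each camera call takes 0.05 s, during which the arm holds its last target. There are 200 camera calls.

TASK

Pick up the round bamboo serving tray by the grip bar in its middle and put it back on the turntable: turn it until all three holes line up with the three studs and let it slide down until it lies flat and fully home on the hub, then let go. The hub was left at an odd angle, so feel for the holes, and go gently: never press or twist the tray against the turntable with more than 25 N in all, studs and hub together, and leave the other things on the table where they are.

Things in the scene. Friction and masses are not known exactly. Their poses are not given: they have to be found in the camera images.
- tray: Round pale bamboo tray, 160 mm across, 0.17-0.34 kg, flat on the table at first. Origin: centre of underside, z up. Plate 8 mm thick, rim (radius 50-80 mm) 13 mm high. Three round through holes, 12 mm wide, centred 40 mm from the origin at 0, +120 and -120 degrees from its x axis.
- grip (a point): Centre of the dark wooden grip bar fixed across the middle of the tray, 25 mm above the tray's underside. The bar is 50 mm long along the tray's x, 16 mm wide along its y, and stands from the plate (8 mm) up to 42 mm above the underside. Axes as the tray's.
- turntable: Low round turntable fixed to the table: dark wooden foot 150 mm across with a flat black hub 120 mm across on top. Origin: centre of underside, z up. The yaw is the foot's. The hub with its studs is stiff (holds against 3 N m) but was left turned on the foot anticlockwise (from above) by an unmeasured angle of 0.2 to 1.3 rad.
- seat (a point): Point on the turntable's axis in the hub's flat top face, 40 mm above the table: the tray's origin comes here when fully home. Axes as the foot's (they do not show the hub's angle).
- stud_tips (a point): Point on the turntable's axis level with the stud tips, 15 mm above the hub face. Three brass studs stand on the hub, 120 degrees apart, 40 mm from the axis, 9 mm thick, tapering over the top 6 mm to a 5.6 mm flat tip. One stud lies at the hub's unmeasured angle, anticlockwise from the foot's x axis. Off its holes, the tray rests here on the tips. Axes as the foot's.
- coaster_rack: Bystander: bamboo coaster rack, 110 x 100 mm, with four round cork-backed coasters standing in it, 100 mm high. Origin: centre of its underside.
- nut_bowl: Bystander: empty stainless steel nut bowl, 110 mm across, 45 mm high. Origin: centre of its underside.
- dice_cup: Bystander: open blue plastic dice cup, 72 mm across, 85 mm high. Origin: centre of its underside.
- paperweight: Bystander: green glass paperweight, 68 mm across, 45 mm high. Origin: centre of its underside.
Mind the look-alikes: they are no part of the job. Leave any orange look-alike of the turntable alone.

How it is judged:
By the outcome, as a careful person would: the job done as asked, in the order asked, and still so for the second after the job is handed in, with the robot touching nothing.
It also fails if it takes over 67 s, if anything falls off the work surface, if the arm or the gripper's body presses on something with over 40 N, if the wrist force passes 120 N, or if a joint passes its speed limit or range.

## Working session

There is one attempt and no reset: what is moved stays moved. The work goes in short steps, Python scripts to look and compute and a tool call to move; the robot and the scene stay as the last step left them, time stands still between calls to the robot, and variables do not carry over. Pictures are saved under pics/ and viewed, at most 10 in all, crops included, and the job is handed in when it is done.

Besides the shell and the picture viewer there is one more tool, called after "Request:" by a JSON object that holds its "api" and its "payload", one argument or row to a line. step_arm: Moves the arm, as the interface text tells. Its arguments: {"type":"object","properties":{"commands":{"type":"array","items":{"type":"object","properties":{"fingers":{"type":"number"},"dx":{"type":"number"},"dy":{"type":"number"},"dz":{"type":"number"},"roll":{"type":"number"}}}},"squeeze":{"type":"number"}},"required":["commands"]}

```bash
mkdir -p pics; ls
python3 - <<'E'
from workcell import *
import cv2,numpy as np
s=read_state();print(s)
for n in("top","side"):
    p,d=read_camera(n);cv2.imwrite(f"pics/{n}0.png",p);np.save(f"pics/{n}0.npy",d)
    c=calibration(n);print(n,c)
E
```

```text
pics
{'time': 0.0, 'q': array([ 1.08711917e+00,  2.64774304e-01,  1.60539102e+00,  2.49790015e-05,
        1.27370358e+00, -3.69264005e-02]), 'joint_vel': array([-2.67391784e-04, -9.07776202e-04, -1.38751973e-03, -8.52989206e-05,
        1.35639487e-04,  8.31088185e-04]), 'joint_torque': array([-2.24065494e-03, -5.15098786e+01, -3.67321336e+01, -1.19175738e-04,
        1.27254595e-02, -3.56884890e-06]), 'tool_pos': array([0.29129067, 0.60809114, 0.22993859]), 'tcp_rot': array([-0.69580907, -3.06294249,  0.00344474]), 'wrist_force': array([ 1.21573192, -0.68029399, -0.39417713]), 'torque': array([ 0.01084649, -0.03788074, -0.0355446 ]), 'grip_force': 0.0, 'width': 1.0043091840963494}
top {'intrinsics': array([[465.52230156,   0.        , 252.90048954],
       [  0.        , 465.52230156, 199.85140073],
       [  0.        ,   0.        ,   1.        ]]), 'world_to_cam': array([[ 0.01641709, -0.99981113, -0.01040098, -0.00774726],
       [ 0.98819234,  0.01463967,  0.15251748, -0.5666315 ],
       [-0.15233641, -0.01278206,  0.98824604, -1.15993653],
       [ 0.        ,  0.        ,  0.        ,  1.        ]])}
side {'intrinsics': array([[348.91435843,   0.        , 256.56411384],
       [  0.        , 348.91435843, 190.01119433],
       [  0.        ,   0.        ,   1.        ]]), 'world_to_cam': array([[ 0.71003332, -0.70398137,  0.0162148 , -0.4121582 ],
       [ 0.54841227,  0.56727741,  0.61436172, -0.34274829],
       [-0.44169749, -0.42732489,  0.78885788, -0.71582112],
       [ 0.        ,  0.        ,  0.        ,  1.        ]])}
```

View pics/top0.png

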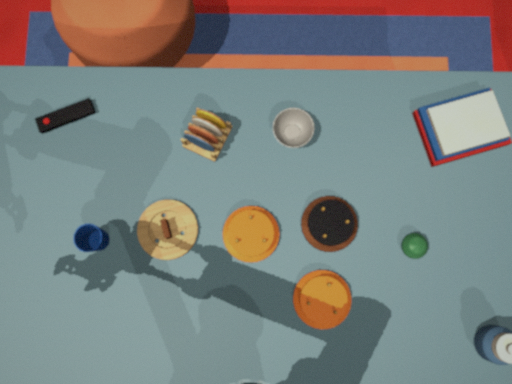

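View pics/side0.png

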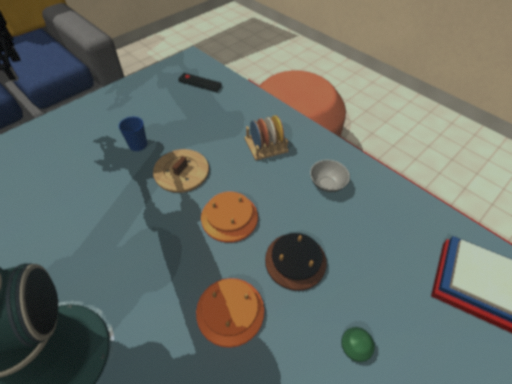

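The top view shows these candidates. The tray is at (168,229), pale bamboo with a dark bar. The real turntable is at (330,223), with a black hub and brass studs. The orange look-alikes are at (251,234) and (323,298). By the description I choose (168,229) and (330,223). Next I measure both and check them in a close crop.

```bash
cat > h.py <<'E'
from workcell import *
import cv2,numpy as np
def ray(c,uv,z):
    K,M=c["intrinsics"],c["world_to_cam"];R,t=M[:3,:3],M[:3,3]
    uv=np.atleast_2d(np.asarray(uv,float));d=np.c_[(uv[:,0]-K[0,2])/K[0,0],-(uv[:,1]-K[1,2])/K[1,1],-np.ones(len(uv))]@R
    o=-R.T@t
    return o+d*((z-o[2])/d[:,2])[:,None]
def blobs(mask,amin=3):
    n,l,s,c=cv2.connectedComponentsWithStats(mask.astype(np.uint8));return [(c[i],s[i,4]) for i in range(1,n) if s[i,4]>=amin]
E
python3 - <<'E'
from h import *
c=calibration("top");p=cv2.imread("pics/top0.png")
a=cv2.resize(p[190:270,128:208],None,fx=5,fy=5,interpolation=2);b=cv2.resize(p[183:263,290:370],None,fx=5,fy=5,interpolation=2)
cv2.imwrite("pics/crop1.png",np.hstack([a,b]))
h=cv2.cvtColor(p,cv2.COLOR_BGR2HSV);H,S,V=[h[...,i].astype(int) for i in range(3)]
def box(u,v,r):
    m=np.zeros(p.shape[:2],bool);m[v-r:v+r,u-r:u+r]=1;return m
# hub: dark; filled hull -> ellipse
m=box(330,223,34)&(V<60);ct=max(cv2.findContours(m.astype(np.uint8),0,2)[0],key=cv2.contourArea)
q=ray(c,cv2.convexHull(ct)[:,0],.040)[:,:2];e=cv2.minEnclosingCircle(q.astype(np.float32));print("hub",e)
hm=np.zeros(p.shape[:2],np.uint8);cv2.fillConvexPoly(hm,cv2.convexHull(ct),1);hm=cv2.erode(hm,np.ones((7,7)))
for uv,n in blobs((hm>0)&(V>70)):print("stud",uv,n,ray(c,uv,.052)[0])
# tray
m=box(168,229,38)&(H>8)&(H<35)&(S>50)&(V>60);ct=max(cv2.findContours(m.astype(np.uint8),0,2)[0],key=cv2.contourArea)
hl=cv2.convexHull(ct);q=ray(c,hl[:,0],.011)[:,:2];print("tray",cv2.minEnclosingCircle(q.astype(np.float32)))
hm=np.zeros(p.shape[:2],np.uint8);cv2.fillConvexPoly(hm,hl,1);hm=cv2.erode(hm,np.ones((15,15)))
med=cv2.medianBlur(p,21)[...,1].astype(int)
for uv,n in blobs((hm>0)&(p[...,1]<med*.85)):print("dark",uv,n,ray(c,uv,.008)[0])
E
```

```text
hub ((0.5131287574768066, -0.20017686486244202), 0.059584129601716995)
stud [322.72727273 208.5       ] 22 [ 0.54564897 -0.17776938  0.052     ]
stud [346.90909091 221.09090909] 22 [ 0.51425848 -0.2389566   0.052     ]
stud [324.2 235.5] 20 [ 0.47670609 -0.18104964  0.052     ]
tray ((0.49012884497642517, 0.22604545950889587), 0.0810779482126236)
dark [166.05586592 227.41899441] 179 [0.49502986 0.22987106 0.008     ]
dark [173.05555556 220.11111111] 18 [0.51471564 0.21216619 0.008     ]
dark [148.66666667 224.83333333] 6 [0.50117482 0.27628295 0.008     ]
dark [181.11111111 232.66666667] 9 [0.481774   0.18946359 0.008     ]
dark [155.53846154 240.38461538] 13 [0.4603993  0.25607177 0.008     ]
dark [178.14285714 243.57142857] 28 [0.45297837 0.1961303  0.008     ]
```

View pics/crop1.png

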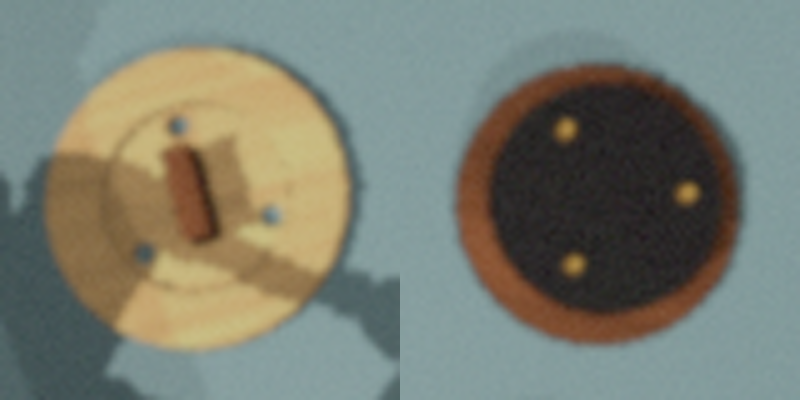

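The crop confirms the choice. It shows the pale tray with its bar and three holes, at crop (177,126), (270,215) and (145,253), and the black hub with three brass studs. The studs fit a 40 mm circle about (0.512,-0.199) with a hub angle of 32.9° mod 120.

```bash
cat >> h.py <<'E'
from scipy.spatial.transform import Rotation as Ro
def go(target,tx=None,s=None):
    """shift/roll in tool axes to world target; tx = wanted tool-x heading (deg)"""
    s=s or read_state();R=Ro.from_rotvec(s["tcp_rot"]).as_matrix();d=R.T@(np.array(target)-s["tool_pos"])
    h=np.degrees(np.arctan2(R[1,0],R[0,0]));r=None if tx is None else -((tx-h+180)%360-180)
    print("pos",s["tool_pos"].round(4),"heading %.2f"%h,"dxyz",d.round(4),"roll",r,"tilt",R[:,2].round(4))
def circ3(P):
    """centre and angle (mod 120, deg) of three points 120 deg apart"""
    o=P.mean(0)[:2];v=P[:,:2]-o;a=np.degrees(np.angle(np.sum((v[:,0]+1j*v[:,1])**3)))/3
    return o,a%120,np.hypot(*v.T)
E
python3 - <<'E'
from h import *
c=calibration("top")
u=np.array([[177,126],[270,215],[145,253]])/5-.4+[128,190]
P=ray(c,u,.006);print(P.round(4),circ3(P),[np.degrees(np.arctan2(*(p[:2]-P.mean(0)[:2])[::-1])) for p in P])
b=np.array([[[(180,150)],[(203,240)]]]).reshape(2,2)/5-.4+[128,190];B=ray(c,b,.042);print("bar",B,np.degrees(np.arctan2(*(B[0]-B[1])[:2][::-1])))
o=circ3(P)[0];ang=np.degrees(np.arctan2(*(P[0,:2]-o)[::-1]))
go([*o,.23],ang);go([*o,.23],ang+180)
print(calibration("wrist"))
E
```

```text
[[0.5287 0.2399 0.006 ]
 [0.4821 0.1885 0.006 ]
 [0.4611 0.2537 0.006 ]] (array([0.49063039, 0.22738737]), np.float64(18.0649788646091), array([0.04008453, 0.0397958 , 0.0396073 ])) [np.float64(18.22003160090617), np.float64(-102.33189051334561), np.float64(138.30679550626675)]
bar [[0.51201905 0.2303394  0.042     ]
 [0.46588718 0.21641694 0.042     ]] 16.793659029926133
pos [0.2913 0.6081 0.2301] heading 154.40 dxyz [-0.3442 -0.2573  0.0006] roll 136.18169692059845 tilt [-9.0e-04 -1.8e-03 -1.0e+00]
pos [0.2913 0.6081 0.2301] heading 154.40 dxyz [-0.3442 -0.2573  0.0006] roll -43.818303079401545 tilt [-9.0e-04 -1.8e-03 -1.0e+00]
{'intrinsics': array([[277.52160473,   0.        , 253.81342167],
       [  0.        , 277.52160473, 192.55666294],
       [  0.        ,   0.        ,   1.        ]]), 'world_to_cam': array([[ 4.30978291e-01,  9.02362226e-01, -3.55566819e-04,
        -6.75119896e-01],
       [-8.68544989e-01,  4.14719873e-01, -2.71361434e-01,
         3.49322301e-02],
       [-2.44718847e-01,  1.17259713e-01,  9.62477452e-01,
        -3.76951546e-01],
       [ 0.00000000e+00,  0.00000000e+00,  0.00000000e+00,
         1.00000000e+00]])}
```

Request:
{"api": "step_arm", "payload": {
  "commands": [
    {"fingers":-1,"dx":-0.05,"dy":-0.037,"roll":-8},
    {"fingers":-1,"dx":-0.1,"dy":-0.074,"roll":-16},
    {"fingers":-1,"dx":-0.15,"dy":-0.111,"roll":-24},
    {"fingers":-1,"dx":-0.2,"dy":-0.148,"roll":-32},
    {"fingers":-1,"dx":-0.25,"dy":-0.185,"roll":-40},
    {"fingers":-1,"dx":-0.3,"dy":-0.222,"roll":-43.8},
    {"fingers":-1,"dx":-0.344,"dy":-0.257,"roll":-43.8},
    {"fingers":-1,"dx":-0.344,"dy":-0.257,"roll":-43.8}
  ],
  "squeeze": 60
}}

```text
invalid input
```

Run:
```python
from h import *
c=calibration("wrist");p,d=read_camera("wrist");cv2.imwrite("pics/w1.png",p);np.savez("pics/w1.npz",K=c["intrinsics"],M=c["world_to_cam"])
go([.4906,.2274,.23],198.1)
```

```text
pos [0.2914 0.6082 0.2302] heading 154.40 dxyz [-0.3442 -0.2574  0.0007] roll -43.69996437017437 tilt [-8.0e-04 -1.6e-03 -1.0e+00]
```

View pics/w1.png

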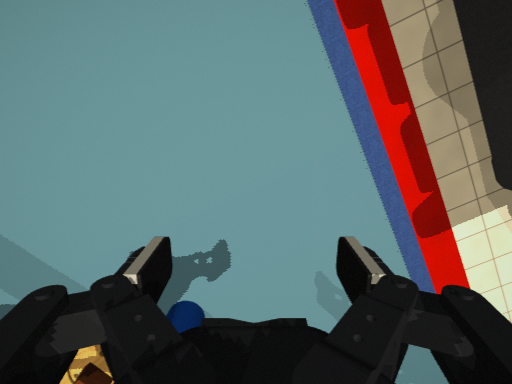

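The move was refused, probably because every field has to be given. This view is from the start pose and shows only the fingers, the cup at (185,318) and the tray's edge at (90,370).

Request:
{"api": "step_arm", "payload": {
  "commands": [
    {"fingers":-1,"dx":-0.05,"dy":-0.037,"dz":0.0,"roll":-8},
    {"fingers":-1,"dx":-0.1,"dy":-0.074,"dz":0.0,"roll":-16},
    {"fingers":-1,"dx":-0.15,"dy":-0.111,"dz":0.0,"roll":-24},
    {"fingers":-1,"dx":-0.2,"dy":-0.148,"dz":0.0,"roll":-32},
    {"fingers":-1,"dx":-0.25,"dy":-0.185,"dz":0.0,"roll":-40},
    {"fingers":-1,"dx":-0.3,"dy":-0.222,"dz":0.0,"roll":-43.8},
    {"fingers":-1,"dx":-0.344,"dy":-0.257,"dz":0.0,"roll":-43.8},
    {"fingers":-1,"dx":-0.344,"dy":-0.257,"dz":0.0,"roll":-43.8}
  ],
  "squeeze": 60
}}

```text
time: 1.15
tool_pos: [0.4921, 0.2248, 0.231]
tcp_rot: [0.488, -3.103, 0.002]
wrist_force: [-0.2, 0.5, -0.3]
width: 1.0
grip_force: 0.0
```

Run:
```python
from h import *
c=calibration("wrist");p,d=read_camera("wrist");cv2.imwrite("pics/w2.png",p);np.savez("pics/w2.npz",intrinsics=c["intrinsics"],world_to_cam=c["world_to_cam"])
go([.4906,.2274,.013],198.1)
```

```text
pos [0.4913 0.2267 0.231 ] heading -162.03 dxyz [0.0003 0.0008 0.218 ] roll -0.13002211607465597 tilt [-6.e-04  1.e-04 -1.e+00]
```

View pics/w2.png

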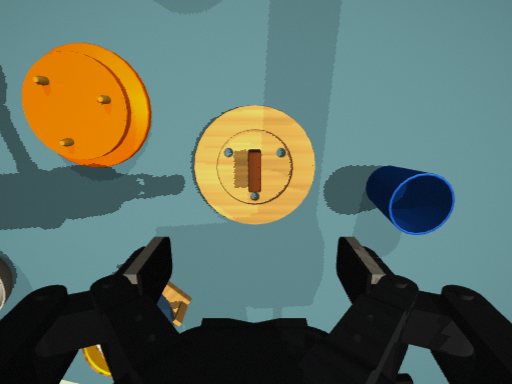

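Holes are at (228,153), (281,153) and (254,196), and the bar is upright between the fingers, so the orientation is right. I'll check the position with the wrist calibration.

Run:
```python
from h import *
c=np.load("pics/w2.npz");p=cv2.imread("pics/w2.png").astype(int)
m=np.zeros(p.shape[:2],bool);m[110:215,205:305]=1
u=[b[0] for b in blobs(m&(p[...,0]>p[...,2]),8)];print(u)
P=ray(c,u,.006);print(P,circ3(P))
m=np.zeros(p.shape[:2],bool);m[145:198,246:264]=1
b=blobs(m&(p[...,2]-p[...,0]>40)&(p[...,2]<150)&(p[...,1]<75),50);print(b)
hol=cv2.minAreaRect(np.argwhere(m&(p[...,1]<75))[:,::-1].astype(np.float32));print("bar",hol)
for x in b:print("bar centre",ray(c,x[0],.04))
go([*circ3(P)[0],.013],198.1)
```

```text
[array([212.25      , 115.61320755]), array([296.72972973, 115.8963964 ]), array([228.28888889, 151.91111111]), array([280.23913043, 152.02173913]), array([254.21052632, 195.15789474]), array([299.29752066, 209.29752066]), array([209.55855856, 209.6036036 ])]
[[0.44437715 0.15491799 0.006     ]
 [0.41152088 0.25746885 0.006     ]
 [0.48235103 0.18749352 0.006     ]
 [0.46135735 0.25276734 0.006     ]
 [0.52837749 0.23838999 0.006     ]
 [0.52854206 0.30472112 0.006     ]
 [0.56765514 0.18546953 0.006     ]] (array([0.48916873, 0.22588976]), np.float64(79.52594605991679), array([0.08392424, 0.08382378, 0.03899683, 0.03867657, 0.04115316,
       0.08811721, 0.08828313]))
[(array([254.06019417, 171.17669903]), np.int32(515))]
bar ((254.0, 173.0), (48.0, 12.0), 90.0)
bar centre [[0.4899627 0.2256906 0.04     ]]
pos [0.4913 0.2267 0.231 ] heading -162.03 dxyz [ 2.20e-03 -2.00e-04  2.18e-01] roll -0.13002211607465597 tilt [-6.e-04  1.e-04 -1.e+00]
```

Request:
{"api": "step_arm", "payload": {
  "commands": [
    {"fingers":-1,"dx":0.0,"dy":0.0,"dz":0.05,"roll":0},
    {"fingers":-1,"dx":0.0,"dy":0.0,"dz":0.1,"roll":0},
    {"fingers":-1,"dx":0.0,"dy":0.0,"dz":0.15,"roll":0},
    {"fingers":-1,"dx":0.0,"dy":0.0,"dz":0.19,"roll":0},
    {"fingers":-1,"dx":0.0,"dy":0.0,"dz":0.21,"roll":0},
    {"fingers":-1,"dx":0.0,"dy":0.0,"dz":0.217,"roll":0},
    {"fingers":0,"dx":0.0,"dy":0.0,"dz":0.217,"roll":0},
    {"fingers":0.3,"dx":0.0,"dy":0.0,"dz":0.217,"roll":0}
  ],
  "squeeze": 60
}}

```text
time: 2.2
tool_pos: [0.4918, 0.2292, 0.0156]
tcp_rot: [-0.497, 3.1, 0.001]
wrist_force: [0.1, 0.5, -0.3]
width: 0.602
grip_force: 0.0
```

Request:
{"api": "step_arm", "payload": {
  "commands": [
    {"fingers":0.5,"dx":0.0,"dy":0.0,"dz":0.0,"roll":0},
    {"fingers":0.6,"dx":0.0,"dy":0.0,"dz":0.0,"roll":0},
    {"fingers":0.8,"dx":0.0,"dy":0.0,"dz":0.0,"roll":0},
    {"fingers":1,"dx":0.0,"dy":0.0,"dz":0.0,"roll":0},
    {"fingers":1,"dx":0.0,"dy":0.0,"dz":0.0,"roll":0},
    {"fingers":1,"dx":0.0,"dy":0.0,"dz":0.0,"roll":0}
  ],
  "squeeze": 60
}}

```text
time: 2.95
tool_pos: [0.4918, 0.2284, 0.0154]
tcp_rot: [-0.496, 3.1, 0.0]
wrist_force: [-0.0, -1.0, 6.3]
width: 0.18
grip_force: 61.5
```

Request:
{"api": "step_arm", "payload": {
  "commands": [
    {"fingers":1,"dx":0.0,"dy":0.0,"dz":-0.01,"roll":0},
    {"fingers":1,"dx":0.0,"dy":0.0,"dz":-0.04,"roll":0},
    {"fingers":1,"dx":0.0,"dy":0.0,"dz":-0.08,"roll":0},
    {"fingers":1,"dx":0.0,"dy":0.0,"dz":-0.11,"roll":0},
    {"fingers":1,"dx":0.0,"dy":0.0,"dz":-0.12,"roll":0},
    {"fingers":1,"dx":0.0,"dy":0.0,"dz":-0.12,"roll":0}
  ],
  "squeeze": 60
}}

```text
time: 3.7
tool_pos: [0.4908, 0.2284, 0.1343]
tcp_rot: [-0.497, 3.102, 0.0]
wrist_force: [0.1, 0.3, -3.3]
width: 0.177
grip_force: 60.4
```

Run:
```python
from h import *
s=read_state();print(s["wrist_force"],s["torque"],s["width"],s["q"])
go([.5122,-.1993,.134],198.1+14.9)
```

```text
[ 0.14034477  0.31978411 -3.25083608] [ 0.03049641 -0.01933435  0.05264023] 0.17668285185337929 [ 3.89442102e-01  9.41652168e-02  1.99043537e+00  1.01340078e-04
  1.05652429e+00 -1.49908106e+00]
pos [0.4908 0.2284 0.1343] heading -161.80 dxyz [ 1.132e-01 -4.130e-01  2.000e-04] roll -14.798449770078264 tilt [ 4.e-04  3.e-04 -1.e+00]
```

Request:
{"api": "step_arm", "payload": {
  "commands": [
    {"fingers":1,"dx":0.014,"dy":-0.051,"dz":0.0,"roll":10},
    {"fingers":1,"dx":0.028,"dy":-0.103,"dz":0.0,"roll":20},
    {"fingers":1,"dx":0.042,"dy":-0.154,"dz":0.0,"roll":30},
    {"fingers":1,"dx":0.056,"dy":-0.206,"dz":0.0,"roll":40},
    {"fingers":1,"dx":0.07,"dy":-0.258,"dz":0.0,"roll":50},
    {"fingers":1,"dx":0.084,"dy":-0.31,"dz":0.0,"roll":60},
    {"fingers":1,"dx":0.099,"dy":-0.361,"dz":0.0,"roll":70},
    {"fingers":1,"dx":0.113,"dy":-0.413,"dz":0.0,"roll":80}
  ],
  "squeeze": 60
}}

```text
time: 4.7
tool_pos: [0.5108, -0.2003, 0.1318]
tcp_rot: [-1.619, -2.687, 0.0]
wrist_force: [1.3, -0.2, -2.3]
width: 0.171
grip_force: 60.4
```

Request:
{"api": "step_arm", "payload": {
  "commands": [
    {"fingers":1,"dx":0.0,"dy":0.0,"dz":0.0,"roll":9},
    {"fingers":1,"dx":0.0,"dy":0.0,"dz":0.0,"roll":18},
    {"fingers":1,"dx":0.0,"dy":0.0,"dz":0.0,"roll":25.2},
    {"fingers":1,"dx":0.0,"dy":0.0,"dz":0.0,"roll":25.2},
    {"fingers":1,"dx":0.0,"dy":0.0,"dz":0.0,"roll":25.2}
  ],
  "squeeze": 60
}}

```text
time: 5.32
tool_pos: [0.5117, -0.1989, 0.1329]
tcp_rot: [-2.159, -2.279, 0.001]
wrist_force: [-0.9, -0.3, -2.3]
width: 0.176
grip_force: 60.4
```

Run:
```python
from h import *
s=read_state();print(s["wrist_force"],s["torque"],s["q"])
go([.5122,-.1993,.134],92.9)
c=calibration("wrist");p,d=read_camera("wrist");cv2.imwrite("pics/w3.png",p);np.savez("pics/w3.npz",intrinsics=c["intrinsics"],world_to_cam=c["world_to_cam"])
t,d=read_camera("top");cv2.imwrite("pics/top3.png",t)
v=cv2.resize(t[160:270,270:390],None,fx=3.5,fy=3.5)
cv2.imwrite("pics/v3.png",np.hstack([cv2.resize(p[:,:],(380,285)),cv2.resize(v,(380,285*1))]))
q=[(ray(c,[[256,192]],.1))];print(q)
```

```text
[-0.92968942 -0.28124452 -2.29615215] [-0.00690244 -0.00342857  0.021721  ] [-4.16169618e-01  1.11722653e-01  1.97384951e+00  2.88124603e-05
  1.05836249e+00 -4.70642684e-01]
pos [ 0.5117 -0.1989  0.1329] heading 93.12 dxyz [-0.0004  0.0005 -0.0011] roll 0.2202011865554141 tilt [-0.0021  0.001  -1.    ]
[array([[ 0.51171082, -0.17790907,  0.1       ]])]
```

View pics/v3.png

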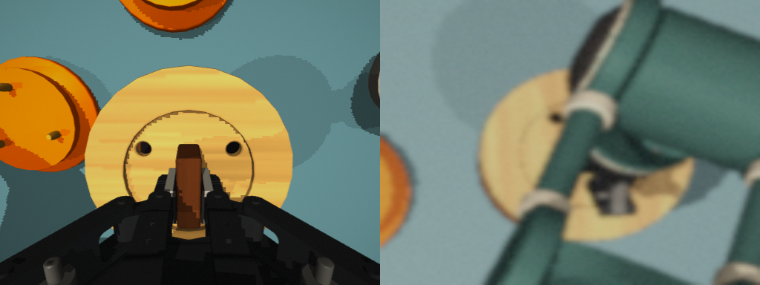

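The wrist view shows the tray held level, with its two rear holes near full-frame pixels (193,199) and (314,199). The top view is mostly hidden by the arm. I'll measure where the tray sits in the grip.

Run:
```python
from h import *
c=np.load("pics/w3.npz");p=cv2.imread("pics/w3.png");g=p[...,1].astype(int)
u=[]
for x in(193,314):
    m=np.zeros(g.shape,bool);m[184:216,x-15:x+15]=1
    b=max(blobs(m&(g<90),8),key=lambda b:b[1]);u.append(b[0]);print(b)
P=ray(c,u,.125);print(P, np.linalg.norm(P[0]-P[1])," expect .0693")
mid=P.mean(0)[:2];d=(P[0]-P[1])[:2];d/=np.linalg.norm(d);n=np.array([-d[1],d[0]]);
for s in(1,-1):print("ctr",mid+s*n*.02,"tray x deg",np.degrees(np.arctan2(*(s*n)[::-1])))
m=(p[...,2]>150)&(p[...,0]<140);ct=max(cv2.findContours(m.astype(np.uint8),0,1)[0],key=cv2.contourArea)[:,0]
ct=ct[(ct[:,1]<250)];hl=cv2.convexHull(ct)[:,0];hl=hl[hl[:,1]<245]
for z in(.131,.125):
    q=ray(c,hl,z)[:,:2];A=np.c_[2*q,np.ones(len(q))];x=np.linalg.lstsq(A,(q**2).sum(1),rcond=None)[0];print("rim",z,x[:2],np.sqrt(x[2]+x[:2]@x[:2]),len(q))
print(-c["world_to_cam"][:3,:3].T@c["world_to_cam"][:3,3])
```

```text
(array([192.82792208, 199.72402597]), np.int32(308))
(array([314.30091185, 199.91793313]), np.int32(329))
[[ 0.47575103 -0.17753013  0.125     ]
 [ 0.54430835 -0.17380217  0.125     ]] 0.06865860567563382  expect .0693
ctr [ 0.51111563 -0.19563665] tray x deg -86.88747967094952
ctr [ 0.50894375 -0.15569565] tray x deg 93.1125203290505
rim 0.131 [ 0.4759466  -0.19539194] 0.10576853937999474 31
rim 0.125 [ 0.47462215 -0.19813276] 0.11017595606060811 31
[ 0.50773034 -0.12961821  0.27498712]
```

Run:
```python
from h import *
c=calibration("top");p=cv2.imread("pics/top3.png");g=p[...,2].astype(int)
m=np.zeros(g.shape,bool);m[199:211,319:331]=1;print(g[200:211,319:334])
h=cv2.cvtColor(p,cv2.COLOR_BGR2HSV)
for uv,n in blobs(m&(g<125)):print(uv,n,ray(c,uv,.125))
# rim: left-hand & lower edge, pale against table
k=((h[...,0]>8)&(h[...,0]<35)&(h[...,1]>70)&(g>100)).astype(np.uint8);k[:,:297]=0
ct=max(cv2.findContours(k,0,1)[0],key=cv2.contourArea)[:,0]
q=ray(c,ct,.129)[:,:2];ok=np.ones(len(q),bool)
from scipy.optimize import least_squares
r=least_squares(lambda x:np.hypot(*(q-x).T)-.08,[.511,-.197],loss="soft_l1",f_scale=.0008)
e=np.abs(r.fun);print("rim ctr",r.x,len(q),(e<.0015).sum())
```

```text
[[202 201 201 197 193 189 182 183 182 177 181 186 189 190 191]
 [203 202 200 191 179 180 181 184 185 184 186 180 169 164 160]
 [203 199 197 190 176 171 173 176 181 181 172 146 122 111 103]
 [199 198 195 190 168 143 134 143 161 170 147 102  73  68  70]
 [194 196 195 183 146  97  74  98 129 143 122  81  58  58  59]
 [196 198 197 181 134  75  36  63 101 115  93  63  54  56  64]
 [199 201 201 189 154 107  67  69  91  92  72  59  57  61  64]
 [200 202 202 198 184 154 128 119 114  91  65  59  56  61  62]
 [202 203 202 201 196 187 176 164 137  94  59  61  60  62  61]
 [202 203 201 202 202 200 193 174 134  82  57  59  57  60  65]
 [203 203 202 204 202 202 195 166 115  68  55  61  61  63  63]]
[327.71428571 206.45714286] 35 [[ 0.54073859 -0.17963338  0.125     ]]
rim ctr [ 0.94918559 -0.29054363] 322 5
```

Request:
{"api": "step_arm", "payload": {
  "commands": [
    {"fingers":1,"dx":-0.0037,"dy":0.0012,"dz":0.02,"roll":0.2},
    {"fingers":1,"dx":-0.0037,"dy":0.0012,"dz":0.04,"roll":0.2},
    {"fingers":1,"dx":-0.0037,"dy":0.0012,"dz":0.052,"roll":0.2},
    {"fingers":1,"dx":-0.0037,"dy":0.0012,"dz":0.056,"roll":0.2},
    {"fingers":1,"dx":-0.0037,"dy":0.0012,"dz":0.056,"roll":0.2}
  ],
  "squeeze": 60
}}

```text
time: 6.05
tool_pos: [0.514, -0.203, 0.0784]
tcp_rot: [2.166, 2.275, 0.0]
wrist_force: [0.5, -0.2, -1.8]
width: 0.176
grip_force: 60.4
```

Run:
```python
from h import *
s=read_state();print(s["wrist_force"],s["torque"]);go([.5117,-.2026,.07],92.9)
t,d=read_camera("side");v=cv2.resize(t[205:305,245:345],(600,600),interpolation=2);cv2.imwrite("pics/s4.png",v)
```

```text
[ 0.54318953 -0.23251218 -1.78404667] [ 0.02522     0.03173676 -0.00558355]
pos [ 0.514  -0.203   0.0784] heading 92.82 dxyz [ 0.0005 -0.0023  0.0084] roll -0.08396910881131703 tilt [ 1.e-04 -1.e-04 -1.e+00]
```

View pics/s4.png

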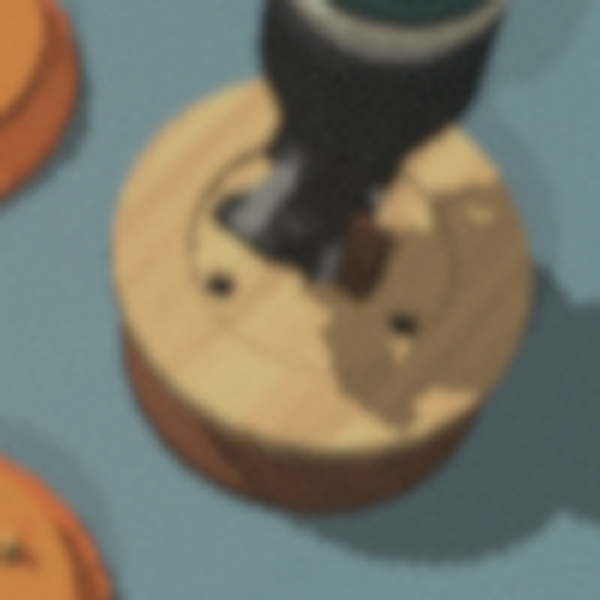

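The side view shows the tray level just above the hub, with two holes visible at crop (220,284) and (403,324). I'll lower it gently, watching the force.

Request:
{"api": "step_arm", "payload": {
  "commands": [
    {"fingers":1,"dx":0.0,"dy":0.0,"dz":0.003,"roll":0},
    {"fingers":1,"dx":0.0,"dy":0.0,"dz":0.006,"roll":0},
    {"fingers":1,"dx":0.0,"dy":0.0,"dz":0.008,"roll":0},
    {"fingers":1,"dx":0.0,"dy":0.0,"dz":0.009,"roll":0},
    {"fingers":1,"dx":0.0,"dy":0.0,"dz":0.009,"roll":0}
  ],
  "squeeze": 60
}}

```text
time: 6.72
tool_pos: [0.5138, -0.2029, 0.0692]
tcp_rot: [-2.166, -2.275, 0.0]
wrist_force: [0.0, 0.1, -1.6]
width: 0.173
grip_force: 60.4
```

Request:
{"api": "step_arm", "payload": {
  "commands": [
    {"fingers":1,"dx":0.0,"dy":0.0,"dz":0.0007,"roll":0},
    {"fingers":1,"dx":0.0,"dy":0.0,"dz":0.0015,"roll":0},
    {"fingers":1,"dx":0.0,"dy":0.0,"dz":0.0015,"roll":0}
  ],
  "squeeze": 60
}}

```text
time: 7.1
tool_pos: [0.5138, -0.2029, 0.0677]
tcp_rot: [-2.166, -2.275, 0.0]
wrist_force: [0.6, 0.2, -1.6]
width: 0.175
grip_force: 60.4
```

Request:
{"api": "step_arm", "payload": {
  "commands": [
    {"fingers":1,"dx":0.0,"dy":0.0,"dz":0.0007,"roll":0},
    {"fingers":1,"dx":0.0,"dy":0.0,"dz":0.0015,"roll":0},
    {"fingers":1,"dx":0.0,"dy":0.0,"dz":0.0015,"roll":0}
  ],
  "squeeze": 60
}}

```text
time: 7.48
tool_pos: [0.5138, -0.2029, 0.0662]
tcp_rot: [-2.166, -2.275, 0.0]
wrist_force: [0.1, 0.1, -2.3]
width: 0.169
grip_force: 60.4
```

Request:
{"api": "step_arm", "payload": {
  "commands": [
    {"fingers":1,"dx":0.0,"dy":0.0,"dz":0.0007,"roll":0},
    {"fingers":1,"dx":0.0,"dy":0.0,"dz":0.0012,"roll":0},
    {"fingers":1,"dx":0.0,"dy":0.0,"dz":0.0012,"roll":0}
  ],
  "squeeze": 60
}}

```text
time: 7.85
tool_pos: [0.5138, -0.2029, 0.065]
tcp_rot: [-2.166, -2.275, 0.0]
wrist_force: [0.8, 0.5, -2.8]
width: 0.174
grip_force: 60.4
```

The underside should now be about 4 mm below the stud tips with no contact force, so the studs are in the holes. I'll continue.

Request:
{"api": "step_arm", "payload": {
  "commands": [
    {"fingers":1,"dx":0.0,"dy":0.0,"dz":0.0007,"roll":0},
    {"fingers":1,"dx":0.0,"dy":0.0,"dz":0.0015,"roll":0},
    {"fingers":1,"dx":0.0,"dy":0.0,"dz":0.0015,"roll":0}
  ],
  "squeeze": 60
}}

```text
time: 8.22
tool_pos: [0.5138, -0.2029, 0.0635]
tcp_rot: [-2.166, -2.275, 0.0]
wrist_force: [0.7, -0.0, -2.0]
width: 0.176
grip_force: 60.4
```

Request:
{"api": "step_arm", "payload": {
  "commands": [
    {"fingers":1,"dx":0.0,"dy":0.0,"dz":0.0007,"roll":0},
    {"fingers":1,"dx":0.0,"dy":0.0,"dz":0.0015,"roll":0},
    {"fingers":1,"dx":0.0,"dy":0.0,"dz":0.0015,"roll":0}
  ],
  "squeeze": 60
}}

```text
time: 8.6
tool_pos: [0.5138, -0.2029, 0.062]
tcp_rot: [-2.166, -2.275, 0.0]
wrist_force: [0.4, 1.1, -1.5]
width: 0.173
grip_force: 60.4
```

Request:
{"api": "step_arm", "payload": {
  "commands": [
    {"fingers":1,"dx":0.0,"dy":0.0,"dz":0.0007,"roll":0},
    {"fingers":1,"dx":0.0,"dy":0.0,"dz":0.0015,"roll":0},
    {"fingers":1,"dx":0.0,"dy":0.0,"dz":0.0022,"roll":0},
    {"fingers":1,"dx":0.0,"dy":0.0,"dz":0.003,"roll":0},
    {"fingers":1,"dx":0.0,"dy":0.0,"dz":0.003,"roll":0}
  ],
  "squeeze": 60
}}

```text
time: 9.22
tool_pos: [0.5138, -0.2029, 0.059]
tcp_rot: [-2.166, -2.275, 0.0]
wrist_force: [-0.3, -0.0, -2.4]
width: 0.175
grip_force: 60.4
```

Request:
{"api": "step_arm", "payload": {
  "commands": [
    {"fingers":1,"dx":0.0,"dy":0.0,"dz":0.0007,"roll":0},
    {"fingers":1,"dx":0.0,"dy":0.0,"dz":0.0014,"roll":0},
    {"fingers":1,"dx":0.0,"dy":0.0,"dz":0.002,"roll":0},
    {"fingers":1,"dx":0.0,"dy":0.0,"dz":0.002,"roll":0}
  ],
  "squeeze": 60
}}

```text
time: 9.72
tool_pos: [0.5138, -0.2029, 0.057]
tcp_rot: [-2.166, -2.275, 0.0]
wrist_force: [0.8, 0.1, -2.5]
width: 0.176
grip_force: 60.4
```

Nearly home, expected near z = 0.0545. I'll take half-millimetre steps.

Request:
{"api": "step_arm", "payload": {
  "commands": [
    {"fingers":1,"dx":0.0,"dy":0.0,"dz":0.0005,"roll":0},
    {"fingers":1,"dx":0.0,"dy":0.0,"dz":0.001,"roll":0},
    {"fingers":1,"dx":0.0,"dy":0.0,"dz":0.001,"roll":0}
  ],
  "squeeze": 60
}}

```text
time: 10.1
tool_pos: [0.5138, -0.2029, 0.056]
tcp_rot: [-2.166, -2.275, 0.0]
wrist_force: [0.7, -0.1, -2.1]
width: 0.173
grip_force: 60.4
```

Request:
{"api": "step_arm", "payload": {
  "commands": [
    {"fingers":1,"dx":0.0,"dy":0.0,"dz":0.0004,"roll":0},
    {"fingers":1,"dx":0.0,"dy":0.0,"dz":0.0008,"roll":0},
    {"fingers":1,"dx":0.0,"dy":0.0,"dz":0.0008,"roll":0}
  ],
  "squeeze": 60
}}

```text
time: 10.48
tool_pos: [0.5139, -0.2029, 0.0554]
tcp_rot: [2.167, 2.275, 0.0]
wrist_force: [-1.0, -1.0, -1.1]
width: 0.178
grip_force: 60.7
```

Request:
{"api": "step_arm", "payload": {
  "commands": [
    {"fingers":1,"dx":0.0,"dy":0.0,"dz":0.0003,"roll":0},
    {"fingers":1,"dx":0.0,"dy":0.0,"dz":0.0003,"roll":0}
  ],
  "squeeze": 60
}}

```text
time: 10.72
tool_pos: [0.5139, -0.2029, 0.0554]
tcp_rot: [2.166, 2.275, 0.0]
wrist_force: [-1.5, 2.4, 2.1]
width: 0.178
grip_force: 61.1
```

Run:
```python
from h import *
s=read_state();print(s["wrist_force"],s["torque"],s["tool_pos"])
```

```text
[-1.52304839  2.41941983  2.06700393] [ 0.03947683  0.26072673 -0.08024546] [ 0.51394096 -0.20293847  0.05537111]
```

Contact comes at z = 0.0554, exactly 40 mm above the TCP height at the grasp, so the tray is flat on the hub. I'll ease the grip and release.

Request:
{"api": "step_arm", "payload": {
  "commands": [
    {"fingers":1,"dx":0.0,"dy":0.0,"dz":0.0,"roll":0},
    {"fingers":0.5,"dx":0.0,"dy":0.0,"dz":0.0,"roll":0},
    {"fingers":0.3,"dx":0.0,"dy":0.0,"dz":0.0,"roll":0},
    {"fingers":0.1,"dx":0.0,"dy":0.0,"dz":0.0,"roll":0},
    {"fingers":0.1,"dx":0.0,"dy":0.0,"dz":0.0,"roll":0},
    {"fingers":0.1,"dx":0.0,"dy":0.0,"dz":0.0,"roll":0}
  ],
  "squeeze": 20
}}

```text
time: 11.48
tool_pos: [0.5139, -0.203, 0.0549]
tcp_rot: [-2.167, -2.275, -0.0]
wrist_force: [-0.3, 0.8, 0.1]
width: 0.449
grip_force: 0.0
```

Request:
{"api": "step_arm", "payload": {
  "commands": [
    {"fingers":0.1,"dx":0.0,"dy":0.0,"dz":-0.01,"roll":0},
    {"fingers":0.1,"dx":0.0,"dy":0.0,"dz":-0.03,"roll":0},
    {"fingers":0.1,"dx":0.0,"dy":0.0,"dz":-0.07,"roll":0},
    {"fingers":0.1,"dx":0.0,"dy":0.0,"dz":-0.12,"roll":0},
    {"fingers":0.1,"dx":0.0,"dy":0.0,"dz":-0.17,"roll":0},
    {"fingers":0.1,"dx":0.0,"dy":0.0,"dz":-0.18,"roll":0},
    {"fingers":0.1,"dx":0.0,"dy":0.0,"dz":-0.18,"roll":0}
  ],
  "squeeze": 20
}}

```text
time: 12.35
tool_pos: [0.5144, -0.2032, 0.2364]
tcp_rot: [2.165, 2.273, 0.001]
wrist_force: [0.5, -0.7, -0.3]
width: 0.45
grip_force: 0.0
```

Run:
```python
from h import *
c=calibration("wrist");p,d=read_camera("wrist");t,e=read_camera("side")
cv2.imwrite("pics/w5.png",np.hstack([cv2.resize(p[60:260,150:360],(400,380)),cv2.resize(t[210:310,245:345],(400,380),interpolation=2)]))
cs=calibration("side")
K,M=cs["intrinsics"],cs["world_to_cam"]
v,u=np.mgrid[215:300,250:340];z=e[215:300,250:340]
P=np.stack([(u-K[0,2])/K[0,0]*z,-(v-K[1,2])/K[1,1]*z,-z],-1)-M[:3,3];P=P.reshape(-1,3)@M[:3,:3]
r=np.hypot(P[:,0]-.5122,P[:,1]+.1993)
for n,m in(("rim",(r>.055)&(r<.075)&(abs(P[:,2]-.05)<.02)),("plate",(r>.02)&(r<.033)&(abs(P[:,2]-.05)<.02))):
    A=np.c_[P[m][:,:2]-[.5122,-.1993],np.ones(m.sum())];print(n,m.sum(),"slope,height",np.linalg.lstsq(A,P[m][:,2],rcond=None)[0])
print(read_state()["width"],read_state()["wrist_force"])
```

```text
rim 1354 slope,height [-0.00010503  0.00102526  0.05367056]
plate 259 slope,height [ 0.01036562 -0.05202667  0.04995727]
0.4476442539444727 [0.555219   0.11313729 0.48868924]
```

View pics/w5.png

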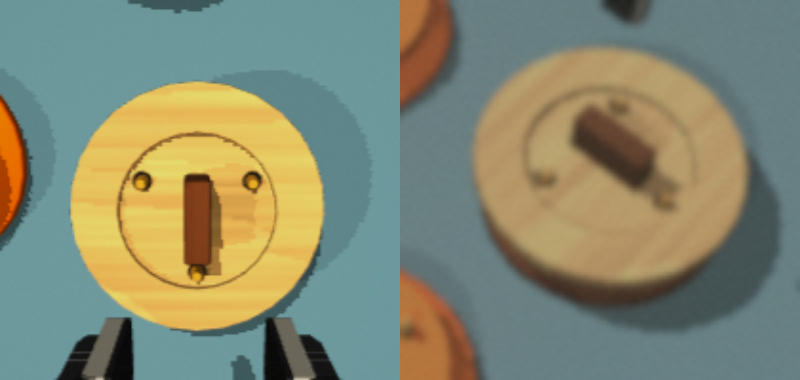

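The brass studs show in all three holes, at crop (143,181), (253,181) and (197,272). The rim is level at a height of 53.7 mm (expected 53), so the tray is fully home and the gripper is clear.

```bash
python3 -c "
from workcell import *
print(finish_job())"
```

```text
the job is handed in; nothing more can be done
None
```

The tray is flat and fully home on the turntable with all three studs through its holes, and I let go and handed the job in at about 12 s; contact forces read only a few newtons, and the arm touched nothing else.

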